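# Spin, stop and lock the cell carousel

## Robot

A 6-joint arm with a two-finger parallel gripper is mounted at the origin on a cart in front of the work surface, level with it; the furniture and walls round the work are solid. World frame = base frame: x ahead of the robot, y to its left, z up, the work surface at z = 0. Lengths are in m, angles in rad, forces in N, time in s.
With the tool pointing down it reaches from about 0.35 to 0.775 m from the base axis. Payload 5.5 kg.
Tool frame: the origin (TCP) lies at the very end of the fingers, on their centre line; the grasp point (between the pads) lies 19 mm behind it (env.grip_point_offset is the distance from the TCP to the grasp point, in m); z points along the fingers, y is the line along which they close (so a half turn about z gives the same grasp; the last joint's range is limited). The gripper opens to 85 mm and grips with 20 to 120 N. Pads are 22 mm wide; open, the fingers measure 114 mm over their backs; the gripper's body (76 mm by 85 mm) begins 54 mm behind the grasp point. The pads swing forward as they close: fully open they stand 13 mm farther back than shut.
Start: joints at [1.103, 0.313, 0.046, 1.304, 0, 1.431], TCP at [0.185, 0.544, 0.231] pointing down, gripper open.
Joint ranges: [-2.76, 2.76], [-0.86, 1.69], [-1.03, 1.26], [-2.2, 2.34], [-1.47, 1.5], [-3.14, 3.14]. Speed limits (rad/s): [2.57, 2.57, 3.14, 3.14, 3.14, 3.14].

## Interface

Orientations are given as a unit quaternion [w, x, y, z].
In Python, from workcell import sensors, imaging, workorder, env gives the robot as it stands.
- The arm moves only by the shell command python3 -m handwheel 'ROWS' [FORCE]. ROWS is JSON, a list of rows, each a list of 5 numbers: the shift along the tool's x, y, z in mm, then the turn about the tool's z in rad, then the opening, from 0 (shut) to 1 (fully open). A call has 1 to 8 rows; each row is the pose to reach, as a shift and turn from the pose commanded when the call began, along the tool's axes at that moment; what a row does not reach only later rows make up. A row lasts 1/10 s, in which the tool goes at most 50 mm and 8.59 degrees, less where a joint would pass 70% of its speed; a pose out of reach is approached as far as the arm can. A call with a gripper value outside its range is refused whole. The fingers move at their own pace and stop on an object; FORCE is the grip in N (left out, the last holds). Time passes only in rows, so rows that repeat a pose let the fingers close. It gives the time, the measured TCP pose, the force, the opening and the grip force at its end, in the units of the state.
- sensors.get_state(): the state, without advancing time (a new reading comes with each control period).
- imaging.read_camera(name): name is "scene" or "side" or "wrist"; returns a dict with "color" (480x640x3 uint8, blue, green, red), "z_map" (480x640 float32, m along the optical axis (not along the pixel's ray), 0 where there is no reading), "fx", "fy", "cx", "cy" (pixels), "k1" (the pictures are not rectified: a ray, as slopes to the right and down, at radius r is drawn at 1 + k1 r^2 times it, then the intrinsics apply), "xyz" and "rotation" of the camera in the world. Camera axes: x right, y down, z forward; pixel columns grow to the right and rows downward; lengths in m; the calibration is good to about 2 mm. A picture is of the moment at which its call begins.
- workorder.hand_in(): hands the job in; it is judged then, once.
The state is a dict: "clock": time; "joint_pos": joint angles; "qvel": joint speeds; "tau": joint torques, N m; "tcp_pos": TCP position; "orientation": TCP orientation; "wrist_force": force on the tool from outside, world axes, zero at the start; "ft_torque": the same for the moment, N m; "finger_gap": finger opening in m; "grip_force": force on a finger pad.
Only numpy, scipy, OpenCV 4.12 (cv2) and the standard library are available. Lean on these libraries where they do the work, as an engineer would, in place of code of your own. Each camera call takes 0.05 s, during which the arm holds its last target. There are 200 camera calls.

## Task

Check the bearing of the cell carousel and put it away locked: push its black knob anticlockwise (seen from above) so that the wheel runs on freely past one full turn, then slow it by touch on its black rim so that it comes to rest with the brass-ringed index hole in the slot of the yellow fork, under the plunger, and press the red plunger fully down to lock it. After the first full turn leave the knob alone and do not let the wheel stop anywhere but at the slot; be gentle with the wheel and leave the other things on the table where they are.

Things in the scene. Friction and masses are not known exactly. Their poses are not given: they have to be found in the camera images.
- carousel (a joint): angle of the wheel in rad, growing anticlockwise seen from above, no end stops, counting on over whole turns; starts between -0.6 and 0.6. It turns almost freely (about 1 kg, inertia about 0.0045 kg m2): left alone it slows with a time constant of 5 to 9 s; from 1 rad/s it stops after a further 3 to 5 rad. It stays where it is stopped
- hub (a point): fixed point on the wheel's upright axle, level with the disc's flat top, 60 mm above the table. The axle sits on a spring: pressed down, the wheel gives from 3 to 8 N on, 2 N more per mm, up to 8 mm. The wheel is a disc 210 mm in diameter, 18 mm thick; its outer 17 mm is a flush black rubber band, the place to touch it. Six green and purple cells stand in a ring on it, out to 38 mm from the axle and up to 90 mm above the table
- index_hole (a point): centre of the round index hole, 20 mm wide with a thin brass ring, at the disc's top; turns with the wheel 76 mm from the axle; a red stripe on the rubber band points to it
- knob_mid (a point): middle of the upright black knob by which the wheel is pushed, half-way up: 18 mm in diameter, 40 mm tall, standing on the disc 52 mm from the axle and turning with it, 150 degrees anticlockwise from the index hole (seen from above)
- slot (a point): where the index hole must stop, level with the disc's top, 76 mm from the axle: the middle of the 21 mm slot between the arms of the fixed yellow fork, right under the plunger. The fork is 49 mm wide, its underside 85 mm and its top 97 mm above the table; its arms reach inward over the rim to 62 mm from the axle, from a post outside the wheel
- plunger_top (a point): centre of the top of the plunger's red mushroom head, 34 mm in diameter, 136 mm above the table when up and 114 mm when down
- plunger (a joint): travel of the plunger downward in m: 0 up (as it starts), 0.022 fully down. It stays where it is left and takes about 5 N to push. Its round-ended tip, 10 mm thick, starts 6 mm above the disc and goes 16 mm into the index hole when down; it strikes the disc if the hole is more than about 5 mm out of line
- meter: orange and black hand multimeter lying flat, 150x69x44 mm, standing by; origin at the centre of its underside; leave it alone
- fuse_carton: small white and blue carton, 40x62x30 mm, standing by; origin at the centre of its underside; leave it alone
- fuse_block: black fuse block with a glass fuse in copper clips, 34x104x26 mm, standing by; origin at the centre of its underside; leave it alone
- amber_tape: roll of amber tape lying flat, 70x70x20 mm, standing by; origin at the centre of its underside; leave it alone

How it is judged:
By the outcome, as a careful person would: the job done as asked, in the order asked, and still so for the second after the job is handed in, with the robot touching nothing.
It also fails if it takes over 64 s, if anything falls off the work surface, if the arm or the gripper's body presses on something with over 40 N, if the wrist force passes 120 N, or if a joint passes its speed limit or range.

## Working session

There is one attempt and no reset: what is moved stays moved. The work goes in short steps, Python scripts to look and compute and a shell command to move; the robot and the scene stay as the last step left them, time stands still between calls to the robot, and variables do not carry over. Pictures are saved under pics/ and viewed, at most 10 in all, crops included, and the job is handed in when it is done.

```bash
mkdir -p pics; cat > h.py <<'E'
import numpy as np, cv2
from workcell import sensors, imaging, workorder, env
def ray(c,u,v):
    x,y=(u-c["cx"])/c["fx"],(v-c["cy"])/c["fy"]
    a,b=x,y
    for _ in range(20):
        s=1+c["k1"]*(a*a+b*b); a,b=x/s,y/s
    return np.array([a,b,1.])
def onz(c,u,v,z):
    R=np.array(c["rotation"]).reshape(3,3); d=R@ray(c,u,v); o=np.array(c["xyz"])
    return o+d*(z-o[2])/d[2]
def px(c,u,v):
    R=np.array(c["rotation"]).reshape(3,3); return np.array(c["xyz"])+R@(ray(c,u,v)*c["z_map"][int(v),int(u)])
def shot(n,f):
    c=imaging.read_camera(n); cv2.imwrite("pics/"+f,c["color"]); return c
E
python3 - <<'E'
from h import *
import pickle
s=sensors.get_state(); print(s)
for n in("scene","side"):
    c=shot(n,n+"0.png"); pickle.dump(c,open(n+"0.pkl","wb")); print(n,c["xyz"],c["rotation"],c["fx"],c["k1"])
E
```

```text
{'clock': 0.0, 'joint_pos': array([ 1.10340633e+00,  3.14019604e-01,  4.49276343e-02,  1.30357884e+00,
       -1.58544608e-05,  1.43118202e+00]), 'qvel': array([-0.00069089,  0.00167177, -0.00082767,  0.00173098, -0.00032075,
        0.00116222]), 'tau': array([ 3.20195822e-04, -4.80626285e+01,  2.98532814e+01,  1.93660503e-02,
       -2.32740840e-04, -6.23773715e-06]), 'tcp_pos': array([0.18489566, 0.5439044 , 0.23037694]), 'orientation': array([-2.72542307e-04,  1.63155102e-01,  9.86599987e-01, -8.96772654e-04]), 'wrist_force': array([-0.11251366,  0.46036874,  0.27156618]), 'ft_torque': array([-0.03559803, -0.06375686,  0.00991222]), 'grip_force': 0.0, 'finger_gap': 0.0855417138449904}
scene [1.16798363 0.37336078 1.21933494] [-0.16093615  0.53133173  0.79829075 -0.23349097] 541.1873258663395 -0.11636809121619371
side [-0.13885265  1.0931463   0.62757724] [ 0.15961174 -0.24419151  0.80126065 -0.52237531] 533.9437051774529 -0.08070713335048839
```

View pics/scene0.png

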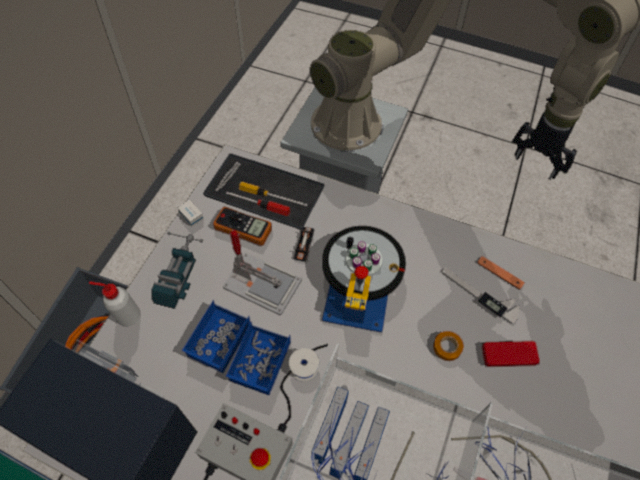

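View pics/side0.png

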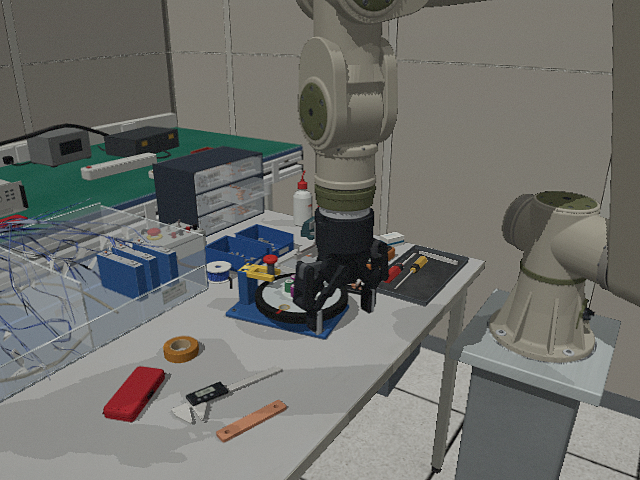

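The scene picture shows the wheel centred near (364,262), the plunger head near (361,272), the index hole near (394,267) and the knob near (350,242). The gripper hides part of the wheel in the side view. `rotation` is a quaternion, so I'll fix the helper.

```bash
sed -i 's/np.array(c\["rotation"\]).reshape(3,3)/Rq(c["rotation"])/' h.py; cat >> h.py <<'E'
from scipy.spatial.transform import Rotation
def Rq(q): return Rotation.from_quat([q[1],q[2],q[3],q[0]]).as_matrix()
E
python3 - <<'E'
from h import *
import pickle
c=pickle.load(open("scene0.pkl","rb")); im=c["color"]
cv2.imwrite("pics/crop0.png",cv2.resize(im[215:335,305:425],None,fx=5,fy=5,interpolation=cv2.INTER_CUBIC))
for n,u,v,z in [("hub",364,262,.06),("idx",394,267,.06),("knobtop",350,242,.1),("plunger",361,272,.136)]:
    print(n,onz(c,u,v,z),px(c,u,v))
E
```

```text
hub [0.48664095 0.22911753 0.06      ] [0.50398167 0.23278864 0.08950601]
idx [0.47128782 0.30286123 0.06      ] [0.46314943 0.3020377  0.04645733]
knobtop [0.46977434 0.18287178 0.1       ] [0.46668544 0.18202905 0.09504803]
plunger [0.55912454 0.24128454 0.136     ] [0.55952257 0.24137089 0.13670821]
```

View pics/crop0.png

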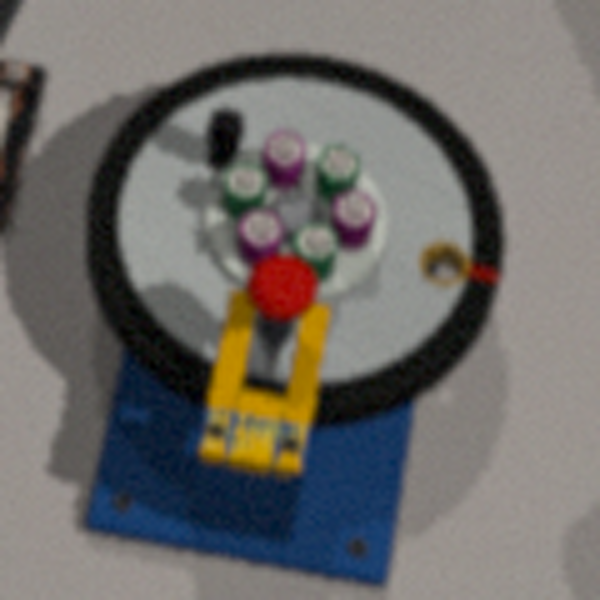

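The crop shows the brass ring at crop (445,263), so image (394,267.6). The red stripe is at (486,273), the knob top at (226,120), so (350.2,239), the plunger head at (284,287), and the rim spans x 87–502 and y 55–425.

```bash
python3 - <<'E'
from h import *
import pickle
from scipy.optimize import minimize
c=pickle.load(open("scene0.pkl","rb")); im=c["color"]
P=[]
for v in range(220,305):
  for u in range(318,410):
    if im[v,u].max()<45: P.append(onz(c,u,v,.06)[:2])
P=np.array(P)
f=lambda h:-np.sum((lambda d:np.exp(-((d-.0965)/.006)**2))(np.hypot(*(P-h).T)))
r=minimize(f,[.487,.229],method="Nelder-Mead"); h=r.x; print("hub",h,-r.fun,len(P))
cr=lambda x,y,z: onz(c,305+(x-2)/5,215+(y-2)/5,z)[:2]
def rep(n,p,ref): d=p-ref; print(n,p.round(4),"r",np.hypot(*d).round(4),"ang",np.degrees(np.arctan2(d[1],d[0])).round(1))
for n,x,y,z in [("idx",445,263,.06),("stripe",486,273,.06),("knob",226,118,.1),("plg",284,285,.136),("L",87,240,.06),("R",502,250,.06),("T",300,55,.06),("B",330,425,.06)]: rep(n,cr(x,y,z),h)
E
```

```text
hub [0.4816421  0.22596385] 673.7997618622576 1153
idx [0.4722 0.3021] r 0.0767 ang 97.1
stripe [0.4698 0.3228] r 0.0975 ang 97.0
knob [0.4595 0.1785] r 0.0524 ang -115.0
plg [0.5578 0.2418] r 0.0778 ang 11.7
L [0.5288 0.1334] r 0.1039 ang -63.0
R [0.4541 0.3261] r 0.1039 ang 105.4
T [0.3826 0.1932] r 0.1043 ang -161.7
B [0.5787 0.2792] r 0.1107 ang 28.8
```

```bash
python3 -m handwheel '[[-20,-15,0,0,0],[-65,-49,0,0,0],[-110,-82,0,0,0],[-155,-116,0,0,0],[-200,-150,0,0,0],[-245,-183,0,0,0],[-290,-217,0,0,0],[-335,-251,0,0,0]]'; python3 -m handwheel '[[-15,-11,10,0,0],[-15,-11,30,0,0],[-15,-11,50,0,0],[-15,-11,65,0,0],[-15,-11,65,0,0]]'; python3 - <<'E'
from h import *
s=sensors.get_state(); R=Rq(s["orientation"]); print(s["tcp_pos"],R.round(3).tolist(),s["wrist_force"])
t=np.array([.432,.1826,.078]); print((R.T@(t-s["tcp_pos"])*1000).round(1))
c=shot("scene","s1.png"); cv2.imwrite("pics/s1c.png",cv2.resize(c["color"][190:330,300:430],None,fx=4,fy=4,interpolation=cv2.INTER_CUBIC))
E
```

```text
clock: 0.9
tcp_pos: [0.3975, 0.2331, 0.2311]
orientation: [-0.0, 0.163, 0.987, 0.0]
wrist_force: [0.7, 1.0, 0.1]
finger_gap: 0.0001
grip_force: 0.0
clock: 1.4
tcp_pos: [0.4058, 0.2189, 0.164]
orientation: [-0.002, 0.163, 0.987, -0.001]
wrist_force: [0.7, 0.2, 0.4]
finger_gap: 0.0001
grip_force: 0.0
[0.40584564 0.21894885 0.16402836] [[-0.947, 0.322, -0.005], [0.322, 0.947, -0.001], [0.004, -0.003, -1.0]] [0.68533762 0.19382735 0.44904203]
[-36.8 -25.7  86. ]
```

View pics/s1c.png

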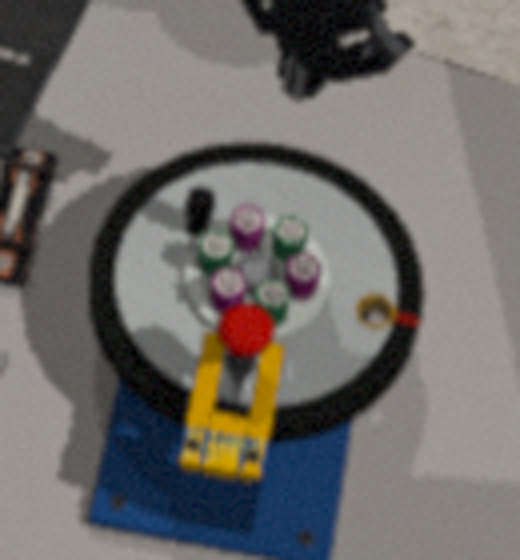

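The crop shows the closed fingers behind and above the near side of the wheel, at crop (300,80). The knob is at (200,205) and the hole at (377,310), both unmoved.

```bash
python3 -m handwheel '[[-15,-11,15,0,0],[-30,-22,30,0,0],[-37,-26,50,0,0],[-37,-26,70,0,0],[-37,-26,83,0,0],[-37,-26,86,0,0],[-37,-26,86,0,0]]'; python3 - <<'E'
from h import *
s=sensors.get_state(); R=Rq(s["orientation"]); print(s["tcp_pos"],s["wrist_force"])
t=np.array([.432,.1826,.078]); print((R.T@(t-s["tcp_pos"])*1000).round(1))
c=shot("scene","s2.png"); a=c["color"][190:330,300:430]
w=imaging.read_camera("wrist")["color"]
cv2.imwrite("pics/s2c.png",np.hstack([cv2.resize(a,(440,480),interpolation=cv2.INTER_CUBIC),w[:,150:510]]))
E
```

```text
clock: 2.15
tcp_pos: [0.4345, 0.1834, 0.0808]
orientation: [0.0, 0.163, 0.987, 0.0]
wrist_force: [0.7, 1.4, 0.0]
finger_gap: 0.0001
grip_force: 0.0
[0.43450793 0.18340261 0.0807546 ] [0.71610771 1.40905865 0.01773227]
[ 2.1 -1.6  2.8]
```

View pics/s2c.png

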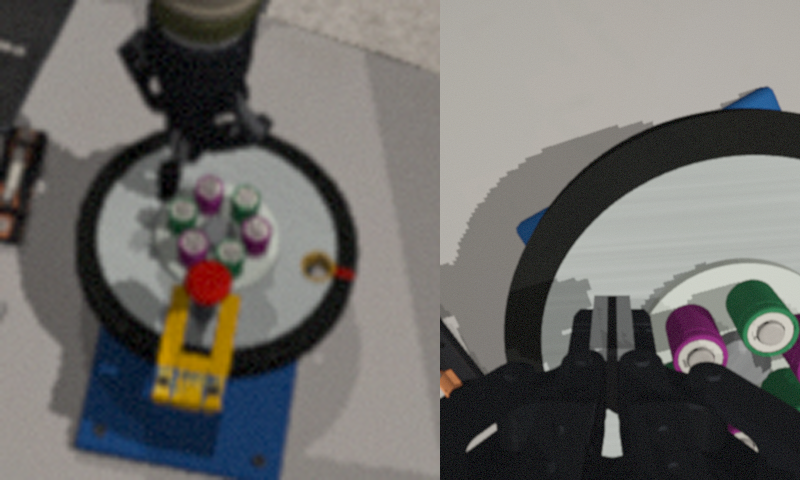

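```bash
cat >> h.py <<'E'
HUB=np.array([.4816,.2260])
_g={}
def grid(c):
    k=tuple(c["xyz"])
    if k not in _g:
        import itertools
        vv,uu=np.mgrid[0:480,0:640].astype(float)
        x,y=(uu-c["cx"])/c["fx"],(vv-c["cy"])/c["fy"]; a,b=x,y
        for _ in range(20):
            s=1+c["k1"]*(a*a+b*b); a,b=x/s,y/s
        d=np.stack([a,b,np.ones_like(a)],-1)@Rq(c["rotation"]).T
        o=np.array(c["xyz"]); p=o+d*((.06-o[2])/d[...,2])[...,None]
        _g[k]=p[...,:2]-HUB
    return _g[k]
def ang(c):
    p=grid(c); r=np.hypot(p[...,0],p[...,1]); im=c["color"].astype(int)
    B,G,R=im[...,0],im[...,1],im[...,2]
    m=(r>.085)&(r<.107)&(R>90)&(R>2*G)&(R>2*B)
    if m.sum()<3: return None,int(m.sum())
    w=(R-np.maximum(G,B))[m]; q=(p[m]*w[:,None]).sum(0)
    return float(np.degrees(np.arctan2(q[1],q[0]))),int(m.sum())
def track(n=6,cams=("scene",)):
    for i in range(n):
        for k in cams:
            t=sensors.get_state()["clock"]; c=imaging.read_camera(k); print(k,round(t,3),ang(c))
E
python3 -c "
from h import *
import pickle
for n in('scene0.pkl','side0.pkl'):print(ang(pickle.load(open(n,'rb'))))"
```

```text
(96.6192937176449, 9)
(95.60368487718415, 12)
```

```bash
python3 -m handwheel '[[-4,-2,1,0,0],[-9,-2,2,0,0],[-17,-2,2,0,0],[-28,-2,2,0,0],[-40,-2,2,0,0],[-45,-2,0,0,0],[-46,-2,-25,0,0],[-46,-2,-65,0,0]]'; python3 -c "
from h import *
track(4,('scene','side'))"
```

```text
clock: 3.05
tcp_pos: [0.4759, 0.1657, 0.1437]
orientation: [-0.003, 0.164, 0.987, -0.001]
wrist_force: [1.1, -0.0, -0.5]
finger_gap: -0.0001
grip_force: 0.0
scene 3.05 (177.7348308640106, 10)
side 3.1 (-175.53335453308057, 11)
scene 3.15 (-168.62324093654544, 10)
side 3.2 (-161.67917899479758, 10)
scene 3.25 (None, 0)
side 3.3 (-148.486569080342, 7)
scene 3.35 (None, 0)
side 3.4 (-135.18171744635097, 9)
```

```bash
python3 -m handwheel '[[15,7,0,0,0],[40,20,0,0,0],[70,35,0,0,0],[98,49,0,0,0],[113,57,8,0,0],[116,59,25,0,0],[116,59,45,0,0],[116,59,60,0,0]]'; python3 -c "
from h import *
track(4,('scene','side'))
s=sensors.get_state(); R=Rq(s['orientation']);print((R.T@(np.array([.385,.2588,.066])-s['tcp_pos'])*1000).round(1))"
```

```text
clock: 4.25
tcp_pos: [0.3844, 0.2601, 0.0838]
orientation: [-0.001, 0.162, 0.987, -0.0]
wrist_force: [0.0, 0.3, -0.6]
finger_gap: -0.0001
grip_force: 0.0
scene 4.25 (-31.211795338432072, 6)
side 4.3 (-24.437566001430945, 5)
scene 4.35 (None, 1)
side 4.4 (None, 1)
scene 4.45 (-7.915059706397265, 6)
side 4.5 (None, 0)
scene 4.55 (None, 0)
side 4.6 (None, 0)
[ 1.4 -1.8 20.1]
```

```bash
python3 -m handwheel '[[1,-2,5,0,0],[1,-2,11,0,0],[1,-2,16,0,0],[1,-2,19,0,0],[1,-2,20,0,0],[1,-2,20,0,0]]'; python3 -c "
from h import *
track(2,('scene','side'))
s=sensors.get_state(); R=Rq(s['orientation']);print(s['tcp_pos'],(R.T@(np.array([.385,.2588,.064])-s['tcp_pos'])*1000).round(1))"
```

```text
clock: 5.25
tcp_pos: [0.3847, 0.2581, 0.065]
orientation: [-0.0, 0.163, 0.987, -0.0]
wrist_force: [0.1, 0.0, 0.8]
finger_gap: -0.0001
grip_force: 0.0
scene 5.25 (78.50128609976197, 7)
side 5.3 (81.86644843562189, 11)
scene 5.35 (88.10522010878857, 7)
side 5.4 (92.09799150480823, 11)
[0.38496609 0.25825416 0.06546513] [0.1 0.5 1.5]
```

```bash
python3 -m handwheel '[[0,0,1,0,0],[0,0,1,0,0],[0,0,1,0,0],[0,0,1,0,0],[0,0,1,0,0],[0,0,1,0,0],[0,0,1,0,0],[0,0,1,0,0]]'; python3 -m handwheel '[[0,0,0,0,0],[0,0,0,0,0],[0,0,0,0,0],[0,0,0,0,0]]';python3 -c "
from h import *
track(3,('side',))
s=sensors.get_state(); print(s['tcp_pos'])"
```

```text
clock: 6.25
tcp_pos: [0.3848, 0.2582, 0.0643]
orientation: [0.0, 0.163, 0.987, 0.0]
wrist_force: [-0.1, -0.1, -0.1]
finger_gap: 0.0002
grip_force: 0.0
clock: 6.65
tcp_pos: [0.3848, 0.2582, 0.0643]
orientation: [0.0, 0.163, 0.987, 0.0]
wrist_force: [-0.4, 0.0, -0.3]
finger_gap: 0.0001
grip_force: 0.0
side 6.65 (-154.03931026041644, 6)
side 6.7 (None, 1)
side 6.75 (-145.62842677645614, 7)
[0.38479607 0.25816301 0.06429232]
```

```bash
python3 -m handwheel '[[0,0,0,0,0],[0,0,0,0,0],[0,0,0,0,0],[0,0,0,0,0],[0,0,0,0,0],[0,0,0,0,0],[0,0,0,0,0],[0,0,0,0,0]]'|head -1; python3 -m handwheel '[[0,0,0,0,0],[0,0,0,0,0],[0,0,0,0,0]]'|head -1;python3 -c "
from h import *
track(4,('scene',))
s=sensors.get_state(); print(s['clock'],s['tcp_pos'])"
```

```text
clock: 7.6
clock: 7.9
scene 7.9 (-59.41981897838218, 12)
scene 7.95 (-56.02589591592977, 12)
scene 8.0 (-52.77742526559752, 11)
scene 8.05 (-49.329907728015044, 12)
8.1 [0.38479602 0.25815321 0.06431171]
```

```bash
python3 -m handwheel '[[0,0,0,0,0],[0,0,0,0,0]]'|head -1;python3 -c "
from h import *
track(4,('scene',))
s=sensors.get_state(); print(s['clock'],s['tcp_pos'])
import pickle
c=pickle.load(open('scene0.pkl','rb')); im=c['color'].astype(int)
# plunger head (red, top face) centroid
m=(im[...,2]>120)&(im[...,2]>2*im[...,1])&(im[...,2]>2*im[...,0]); m[:255]=0;m[290:]=0;m[:,:345]=0;m[:,380:]=0
v,u=np.nonzero(m); print(u.mean(),v.mean(),u.min(),u.max(),v.min(),v.max())
q=onz(c,u.mean(),v.mean(),.133)[:2]-HUB; print(q,np.hypot(*q),np.degrees(np.arctan2(q[1],q[0])))
"
```

```text
clock: 8.3
scene 8.3 (-32.61610069036121, 6)
scene 8.35 (-29.306065601090545, 6)
scene 8.4 (-26.06538576966525, 6)
scene 8.45 (-23.00621001080995, 6)
8.5 [0.38479116 0.25814611 0.06429109]
361.53719008264466 271.6363636363636 355 367 266 277
[0.07445209 0.01573389] 0.07609644405313719 11.93269255184279
```

```bash
python3 -m handwheel '[[0,0,0.5,0,0],[0,0,1,0,0],[0,0,1.5,0,0],[0,0,2.2,0,0],[0,0,3.8,0,0],[0,0,6.8,0,0],[0,0,6.8,0,0]]';python3 -c "
from h import *
track(2,('scene','side'))
c=shot('scene','s3.png'); d=shot('side','side3.png')
cv2.imwrite('pics/s3c.png',np.hstack([cv2.resize(c['color'][215:335,305:405],(400,480),interpolation=cv2.INTER_CUBIC),cv2.resize(d['color'][240:340,220:303],(400,480),interpolation=cv2.INTER_CUBIC)]))
s=sensors.get_state(); print(s['clock'],s['tcp_pos'],s['wrist_force'])"
```

```text
clock: 9.2
tcp_pos: [0.3848, 0.2583, 0.0575]
orientation: [0.0, 0.163, 0.987, 0.0]
wrist_force: [-1.6, 0.2, 4.9]
finger_gap: -0.0001
grip_force: 2.6
scene 9.2 (14.575910481302692, 3)
side 9.25 (14.765674028903415, 5)
scene 9.3 (14.579254572521485, 3)
side 9.35 (14.721120177497106, 5)
9.5 [0.38487711 0.25830605 0.05774137] [-0.60961822  0.09717826  5.09550769]
```

View pics/s3c.png

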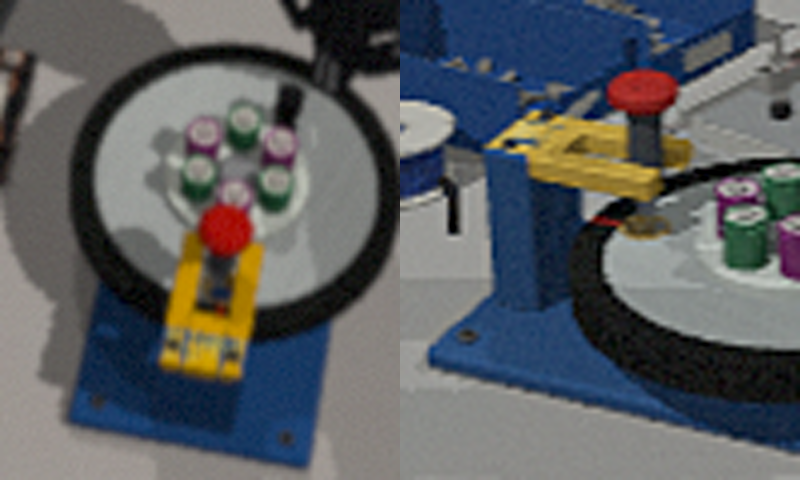

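The wheel rests with the ring under the plunger tip, as the side view shows: ring at crop (645,226), plunger stem above it at (650,150). The stripe points at the post. The knob top in the scene crop is at (289,92). Next I'll work out the residual offset.

```bash
python3 - <<'E'
from h import *
import pickle
c=pickle.load(open("scene0.pkl","rb")); d=pickle.load(open("side0.pkl","rb"))
def rep(n,p): p=p[:2]-HUB; print(n,(p*1000).round(1),"r",np.hypot(*p).round(4),np.degrees(np.arctan2(p[1],p[0])).round(1))
rep("knob scene -> minus150",onz(c,305+289/4,215+92/4,.1))
D=cv2.imread("pics/side3.png").astype(int); B,G,R=D[...,0],D[...,1],D[...,2]
m=(R>120)&(R>2*G)&(R>2*B); m[:250]=0;m[266:]=0;m[:,:258]=0;m[:,284:]=0
v,u=np.nonzero(m); print(u.mean(),v.mean(),u.min(),u.max(),v.min(),v.max())
rep("plunger side",onz(d,u.mean(),v.mean(),.131))
rep("plunger side",onz(d,u.mean(),v.min()+3.3,.136))
rep("ring side",onz(d,220+245/4.82,240+226/4.8,.06))
rep("hole start side",onz(d,284,307,.06))
cv2.imwrite("pics/s4.png",np.hstack([cv2.resize(D[245:305,245:295].astype(np.uint8),(400,480),interpolation=cv2.INTER_CUBIC),cv2.resize(cv2.imread("pics/s3.png")[230:300,335:393],(400,480),interpolation=cv2.INTER_CUBIC)]))
E
```

```text
knob scene -> minus150 [-49.1  15. ] r 0.0513 163.0
269.5056179775281 258.30337078651684 263 276 255 262
plunger side [75.6 16.3] r 0.0773 12.2
plunger side [68.6 24.8] r 0.0729 19.9
ring side [72.8 18.9] r 0.0752 14.6
hole start side [-7.9 75.9] r 0.0763 95.9
```

View pics/s4.png

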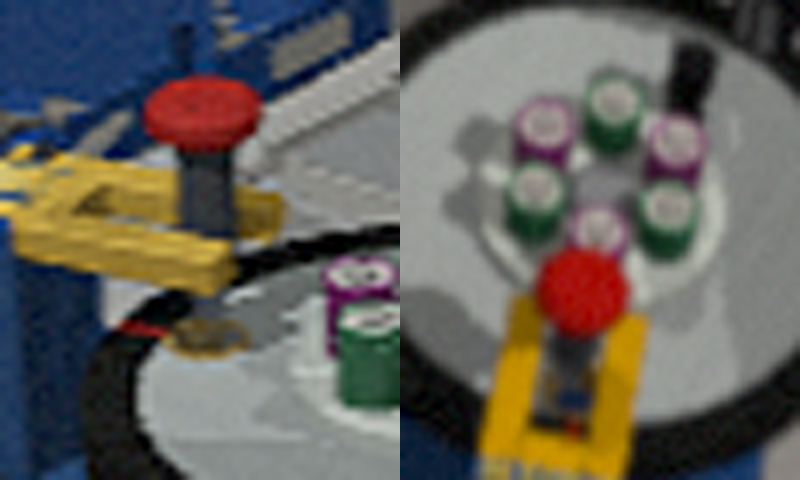

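The scene view shows the stripe at crop (572,425), right of the slot's middle at about 561. The wheel is therefore about 2.3° (3 mm at the hole) past centre. I'll ease it back with the finger that is still resting on the rim.

```bash
python3 -m handwheel '[[0,1,0,0,0],[0,2,0,0,0],[0,3,0,0,0],[0,4,0,0,0],[0,4,0,0,0],[0,4,0,0,0]]';python3 -c "
from h import *
track(2,('scene','side'))
c=shot('scene','s5.png')
D=imaging.read_camera('side')['color']
cv2.imwrite('pics/s5c.png',np.hstack([cv2.resize(D[245:305,245:295],(400,480),interpolation=cv2.INTER_CUBIC),cv2.resize(c['color'][230:300,335:393],(400,480),interpolation=cv2.INTER_CUBIC)]))
s=sensors.get_state(); print(s['clock'],s['tcp_pos'],s['wrist_force'])"
```

```text
clock: 10.1
tcp_pos: [0.3863, 0.2621, 0.0576]
orientation: [0.0, 0.163, 0.987, 0.0]
wrist_force: [-1.8, 0.0, 5.1]
finger_gap: 0.0
grip_force: 2.5
scene 10.1 (None, 0)
side 10.15 (None, 1)
scene 10.2 (None, 0)
side 10.25 (None, 1)
10.4 [0.38625743 0.26204748 0.05757082] [-1.70595986 -0.12781857  4.61840938]
```

View pics/s5c.png

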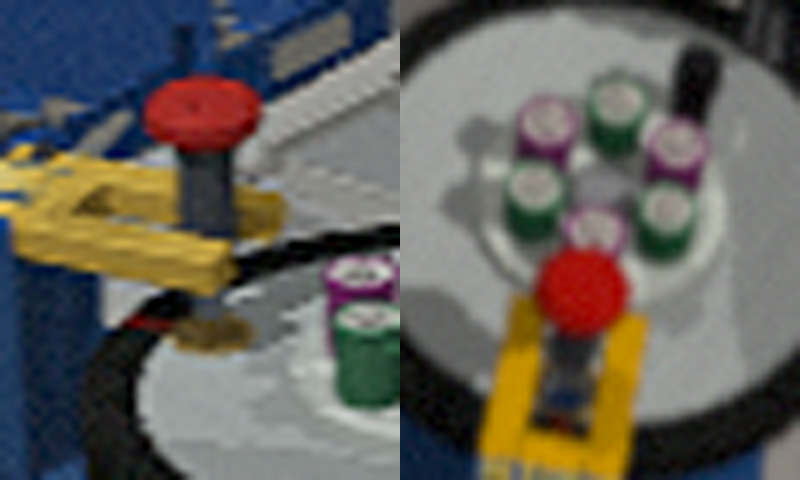

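The stripe is now at crop (562,422), centred in the slot. I'll lift straight off and go above the plunger.

```bash
python3 -m handwheel '[[0,0,-3,0,0],[0,0,-10,0,0],[0,0,-35,0,0],[0,0,-70,0,0],[0,0,-100,0,0],[0,0,-105,0,0]]'; python3 -m handwheel '[[-15,3,0,0,0],[-45,10,0,0,0],[-80,17,0,0,0],[-115,25,0,0,0],[-145,31,0,0,0],[-162,35,0,0,0],[-167,36,0,0,0],[-167,36,0,0,0]]'; python3 -c "
from h import *
s=sensors.get_state(); R=Rq(s['orientation']);print(s['tcp_pos'],s['wrist_force'],(R.T@(np.array([.5562,.2418,.136])-s['tcp_pos'])*1000).round(1))
c=imaging.read_camera('scene');D=imaging.read_camera('side')['color']; print(ang(c))
cv2.imwrite('pics/s6c.png',np.hstack([cv2.resize(D[225:305,235:302],(400,480),interpolation=cv2.INTER_CUBIC),cv2.resize(c['color'][230:300,335:393],(400,480),interpolation=cv2.INTER_CUBIC)]))"
```

```text
clock: 11.0
tcp_pos: [0.388, 0.2628, 0.1662]
orientation: [0.002, 0.163, 0.987, 0.002]
wrist_force: [0.7, 0.5, 1.6]
finger_gap: -0.0
grip_force: 0.0
clock: 11.8
tcp_pos: [0.5558, 0.2415, 0.1605]
orientation: [-0.001, 0.164, 0.987, -0.001]
wrist_force: [0.2, 0.3, 0.7]
finger_gap: -0.0
grip_force: 0.0
[0.55579612 0.24150535 0.16051053] [0.16704996 0.34499236 0.72935566] [-0.3  0.4 24.5]
(None, 0)
```

View pics/s6c.png

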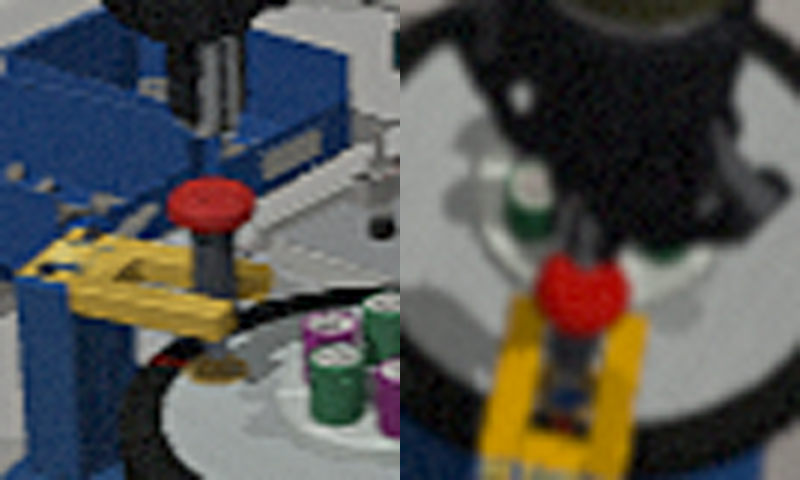

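The fingers stand directly above the red head, and the hole is still under the tip. Pressing down now, gently.

```bash
python3 -m handwheel '[[0,0,8,0,0],[0,0,18,0,0],[0,0,23,0,0],[0,0,26,0,0],[0,0,29,0,0],[0,0,32,0,0],[0,0,35,0,0],[0,0,38,0,0]]'; python3 -m handwheel '[[0,0,2,0,0],[0,0,4,0,0],[0,0,6,0,0],[0,0,8,0,0],[0,0,9,0,0],[0,0,9,0,0]]'
```

```text
clock: 12.7
tcp_pos: [0.5557, 0.2424, 0.1246]
orientation: [0.0, 0.163, 0.987, 0.0]
wrist_force: [-2.6, -0.7, 2.8]
finger_gap: -0.0001
grip_force: 1.7
clock: 13.3
tcp_pos: [0.5561, 0.2422, 0.1152]
orientation: [0.0, 0.163, 0.987, -0.0]
wrist_force: [-0.5, -0.1, -0.4]
finger_gap: -0.0003
grip_force: 0.0
```

```bash
python3 -m handwheel '[[0,0,1,0,0],[0,0,2,0,0],[0,0,3,0,0],[0,0,3,0,0]]'; python3 -m handwheel '[[0,0,0.5,0,0],[0,0,1,0,0],[0,0,1,0,0]]'
```

```text
clock: 13.7
tcp_pos: [0.5564, 0.2422, 0.114]
orientation: [0.001, 0.163, 0.987, 0.0]
wrist_force: [-2.6, -0.8, 10.7]
finger_gap: -0.0
grip_force: 4.8
clock: 14.0
tcp_pos: [0.5564, 0.2422, 0.1139]
orientation: [0.001, 0.163, 0.987, 0.0]
wrist_force: [-4.8, -0.8, 14.7]
finger_gap: -0.0001
grip_force: 7.3
```

Bottomed at 114 mm, with the force rising. I'll lift off and check.

```bash
python3 -m handwheel '[[0,0,-3,0,0],[0,0,-8,0,0],[0,0,-25,0,0],[0,0,-50,0,0],[0,0,-75,0,0],[0,0,-90,0,0]]'; python3 -m handwheel '[[20,0,-5,0,0],[50,0,-10,0,0],[80,0,-10,0,0],[100,0,-10,0,0],[100,0,-10,0,0]]'; python3 -c "
from h import *
c=imaging.read_camera('scene');D=imaging.read_camera('side')['color']
cv2.imwrite('pics/s7c.png',np.hstack([cv2.resize(D[225:305,235:302],(400,480),interpolation=cv2.INTER_CUBIC),cv2.resize(c['color'][230:300,335:393],(400,480),interpolation=cv2.INTER_CUBIC)]))"
```

```text
clock: 14.6
tcp_pos: [0.5567, 0.2424, 0.2033]
orientation: [0.001, 0.163, 0.987, 0.0]
wrist_force: [-0.6, -0.4, -0.4]
finger_gap: 0.0002
grip_force: 0.0
clock: 15.1
tcp_pos: [0.4589, 0.275, 0.2117]
orientation: [-0.0, 0.162, 0.987, -0.0]
wrist_force: [-0.3, -0.7, -0.7]
finger_gap: -0.0001
grip_force: 0.0
```

View pics/s7c.png

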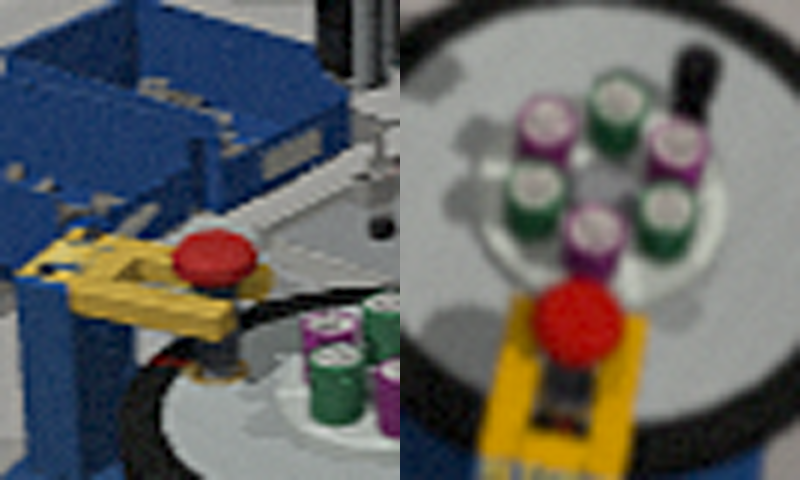

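The picture shows the plunger head down at left crop (215,258) with its tip in the brass ring at (215,370), and the arm clear.

```bash
python3 -c "
from h import *
print(workorder.hand_in())"
```

```text
the job is handed in; nothing more can be done
None
```

The carousel ran freely past one full turn, was braked on its rim about 3 mm past the slot and eased back to centre by the same touch. It was then locked with the plunger fully down (head at 114 mm), and the job was handed in at about 15 s; the verdict was not shown.

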